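Cap the loaded jar for the steam steriliser, vented a quarter turn, and hold it

TASK

The glass jar in the bench clamp is loaded with stoppers and goes to the steam steriliser next: close it with its blue ribbed cap, screwing the cap on clockwise until it bottoms out on the rim, then back it off a quarter turn so that steam can get in. Finish while still holding the cap at that setting, gripped and still, so that it cannot turn while a colleague tapes it. Leave the other things on the bench where they are.

Things in the scene. Friction and masses are not known exactly. Their poses are not given: they have to be found in the camera images.
- cap: the jar's screw cap: blue plastic, ribbed, with a white radial line on its top along the cap's +x; 59 mm outside diameter, 25 mm tall, 45 g; mouth down on the bench at the start. Origin at the centre of its open underside, z up through its top. Its skirt is 49 mm wide inside (55 mm at the countersunk mouth) and 21 mm deep; three inward lugs, 120 degrees apart, run in the jar's thread
- cap_seat (a point): centre of the cap's inner top face, 21 mm above the cap's origin, 4 mm below its outer top; it meets jar_mouth when the cap is home. Lowered onto the neck at any angle, the cap rests with this point 6 to 12 mm above the rim, takes 130 to 270 degrees clockwise to bottom out, and must be let sink as it turns. It turns easily (0.1 to 0.3 N m), then stops hard
- jar_mouth (a point): centre of the jar's rim, 108 mm above the bench; axes as jar. The neck has a right-hand thread with three starts and a lead of 15 mm a full turn: seen from above, clockwise screws the cap down, anticlockwise backs it off, and a quarter turn is 3.75 mm of height. The thread has about 0.5 mm of up and down play
- jar: clear jar of green stoppers in an orange bench clamp, both fixed. Origin on the bench under the jar's axis, z up, clamp screw along -y. Base plate 110 x 170 mm, 14 mm high; its screw knob reaches 110 mm to -y; jaws 59 mm high. Jar body 64 mm diameter up to 74 mm, shoulder up to 83 mm, neck 39 mm diameter (45.6 mm over the thread) up to the rim at 108 mm
- red_cap: a wider red ribbed cap for another jar, mouth down, 68 mm diameter, 22 mm tall; not to be moved. Origin at the centre of its underside
- stopper_tray: white open tray 110 x 150 x 30 mm with tube stoppers, not to be moved. Origin at the centre of its underside
- amber_bottle: amber bottle with a black cap, 60 mm diameter, 120 mm tall, not to be moved. Origin at the centre of its underside
- beaker: translucent plastic beaker, 80 mm diameter, 85 mm tall, not to be moved. Origin at the centre of its underside
- tube_rack: grey rack 90 x 190 mm of glass tubes with green stoppers, 88 mm tall, not to be moved. Origin at the centre of its underside
- tip_box: box with a white lid and a red stripe, 94 x 129 x 63 mm, not to be moved. Origin at the centre of its underside
There are look-alikes about, which are no part of the job. Of the things shaped like the cap, the blue one is meant.

How it is judged:
By the outcome, as a careful person would: the job done as asked, in the order asked, and still so for the second after the job is handed in, while the arm keeps its last pose, push and grip.
It also fails if it takes over 69 s, if anything falls off the work surface, if the arm or the gripper's body presses on something with over 40 N, if the wrist force passes 120 N, or if a joint passes its speed limit or range.

ROBOT

A 7-joint arm with a two-finger parallel gripper is mounted at the origin on the work surface. World frame = base frame: x ahead of the robot, y to its left, z up, the work surface at z = 0. Lengths are in m, angles in rad, forces in N, time in s.
With the tool pointing down it reaches from about 0.35 to 0.9 m from the base axis. Payload 8.1 kg.
Tool frame: the origin (TCP) lies where the fingers leave the gripper's body, on its centre line; the fingertips stand 66 mm ahead of it and the grasp point (between the pads) lies 47 mm ahead of it; z points along the fingers, y is the line along which they close (so a half turn about z gives the same grasp; the last joint's range is limited). The gripper opens to 92 mm and grips with 3 to 60 N. Pads are 19 mm wide; open, the fingers measure 130 mm over their backs; the gripper's body (75 mm by 190 mm) begins 47 mm behind the grasp point.
Start: joints at [-1.447, 0.434, 0.025, 1.573, -0.012, 1.134, -0.075], TCP at [0.141, 0.609, 0.292] pointing down, gripper open.
Joint ranges: [-2.62, 2.62], [-0.44, 2.09], [-1.27, 1.32], [0.08, 2.57], [-1.32, 4.46], [0.12, 2], [-2.74, 2.74]. Speed limits (rad/s): [2.22, 2.22, 3.01, 3.01, 3.14, 3.14, 3.14].

INTERFACE

Orientations are given as a rotation vector (axis times angle).
In Python, from cell import arm gives the robot as it stands.
- The arm moves only by the tool send_rows, never from a script. Its argument "motion" is text: rows parted by semicolons, each of 7 numbers parted by spaces: the closure, from 0 (fully open) to 1 (shut), then the shift along the world's x, y, z in m, then the turn, a rotation vector about the world's x, y, z in degrees. A call has 1 to 5 rows; each row shifts and turns the commanded pose from where the row before left it; what a row does not reach is not made up. A row lasts 1/8 s, in which the tool goes at most 62.5 mm and 10.7 degrees, less where a joint would pass 70% of its speed; a pose out of reach is approached as far as the arm can. A call is refused whole if a number of a shift passes 0.0625 or a number of a turn 10.7, either way. A call with a gripper value outside its range is refused whole. The fingers move at their own pace and stop on an object; "force" is the grip in N (left out, the last holds). Time passes only in rows, so rows that do not move let the fingers close. It gives the time, the measured TCP pose, the force, the opening and the grip force at its end, in the units of the state.
- arm.observe(): the state, without advancing time (a new reading comes with each control period).
- arm.get_image(name): name is "scene" or "side" or "wrist"; returns (picture, depth): 400x640x3 uint8, blue, green, red; 400x640 float32, m along the optical axis (not along the pixel's ray), 0 where there is no reading.
- arm.camera_model(name): a dict with "fx", "fy", "cx", "cy" (pixels), "view" (4x4, takes a point from world to camera coordinates). Camera axes: x right, y down, z forward; pixel columns grow to the right and rows downward; lengths in m; the calibration is good to about 2 mm. A picture is of the moment at which its call begins: read the wrist's pose just before it. camera_model takes no time and is no camera call; for the wrist camera it gives the pose at the moment of the call.
- arm.sign_off(): hands the job in; it is judged then, once.
The state is a dict: "clock": time; "joints": joint angles; "dq": joint speeds; "joint_efforts": joint torques, N m; "position": TCP position; "ee_rot": TCP orientation; "force": force on the tool from outside, world axes, zero at the start; "ft_torque": the same for the moment, N m; "width": opening from 0.0 (shut) to 1.0 (fully open); "gripper_force": force on a finger pad.
Only numpy, scipy, OpenCV 4.12 (cv2) and the standard library are available. Lean on these libraries where they do the work, as an engineer would, in place of code of your own. Each camera call takes 0.05 s, during which the arm holds its last target. There are 200 camera calls.

## Working session

There is one attempt and no reset: what is moved stays moved. The work goes in short steps, Python scripts to look and compute and a tool call to move; the robot and the scene stay as the last step left them, time stands still between calls to the robot, and variables do not carry over. Pictures are saved under pics/ and viewed, at most 10 in all, crops included, and the job is handed in when it is done.

Besides the shell and the picture viewer there is one more tool, called after "Request:" as name(argument=value, ...) on one line, values as JSON. send_rows: Moves the arm, as the interface text tells. Its arguments: {"type":"object","properties":{"motion":{"type":"string"},"force":{"type":"number"}},"required":["motion"]}

```bash
ls; mkdir -p pics; cat > h.py <<'E'
import numpy as np, cv2
from cell import arm
def cloud(name):
    M=arm.camera_model(name); img,d=arm.get_image(name)
    v,u=np.mgrid[0:400,0:640]
    P=np.stack([(u-M["cx"])/M["fx"]*d,(v-M["cy"])/M["fy"]*d,d],-1)
    V=np.array(M["view"]); W=(P-V[:3,3])@V[:3,:3]
    W[d==0]=np.nan
    return img,W,M
def ray(M,u,v,z):
    V=np.array(M["view"]);R=V[:3,:3];c=-R.T@V[:3,3]
    r=R.T@np.array([(u-M["cx"])/M["fx"],(v-M["cy"])/M["fy"],1]); return c+r*(z-c[2])/r[2]
E
python3 - <<'E'
from h import *
print(arm.observe())
for n in("scene","side"):
    img,W,M=cloud(n); cv2.imwrite(f"pics/{n}.png",img); np.save(n+"W.npy",W)
    print(n,np.round(-np.array(M["view"])[:3,:3].T@np.array(M["view"])[:3,3],3))
    hsv=cv2.cvtColor(img,cv2.COLOR_BGR2HSV)
    for c,(lo,hi) in dict(blue=((100,100,40),(130,255,255)),orange=((5,150,100),(20,255,255))).items():
        m=cv2.inRange(hsv,lo,hi)
        k,l,s,ce=cv2.connectedComponentsWithStats(m)
        for i in range(1,k):
            if s[i,4]>80: print(c,s[i],ce[i].round(),np.nanmin(W[l==i],0).round(3),np.nanmax(W[l==i],0).round(3))
E
```

```text
pics
{'clock': 0.0, 'joints': array([-1.44660332,  0.43524261,  0.02496253,  1.57412405, -0.0116154 ,
        1.13400767, -0.07512802]), 'dq': array([-1.29777994e-03,  1.70399648e-03, -7.06642007e-04,  1.72053710e-03,
        2.87769476e-05,  4.26303057e-04, -1.22142103e-03]), 'joint_efforts': array([-4.54718411e-04, -6.67854881e+01,  9.84954759e-01, -3.14470696e+01,
       -6.04967074e-02,  4.26859839e-02,  1.69590294e-04]), 'position': array([0.14047626, 0.60857133, 0.29142216]), 'ee_rot': array([-3.55624767e-01, -3.12134275e+00,  2.56924620e-03]), 'force': array([-0.13429825,  0.29799951, -0.6878136 ]), 'ft_torque': array([-0.02639744,  0.02352064,  0.03806224]), 'gripper_force': 0.0, 'width': 0.9990996779337357}
scene [1.032 0.743 0.938]
blue [404 283  23  23 388] [414. 293.] [ 0.483  0.272 -0.001] [0.539 0.328 0.03 ]
orange [ 237   52  102   78 5384] [288.  89.] [-0.201 -1.238 -0.207] [ 0.539 -0.436  0.164]
orange [310 180  57  33 798] [341. 196.] [ 0.408 -0.226 -0.002] [ 0.534 -0.053  0.063]
orange [411 245  21  21 327] [421. 255.] [0.386 0.179 0.002] [0.444 0.235 0.03 ]
orange [230 329  71  47 978] [266. 353.] [ 0.823  0.258 -0.001] [0.991 0.272 0.067]
side [0.415 0.982 0.883]
blue [312 295  21  18 274] [322. 303.] [0.48  0.273 0.019] [0.531 0.329 0.03 ]
orange [ 352   57   86   92 4550] [395. 112.] [ 0.133 -1.24  -0.017] [ 0.531 -0.43   0.168]
orange [338 188  33  33 809] [353. 207.] [ 0.407 -0.235 -0.002] [ 0.531 -0.056  0.069]
orange [150 260  62  23 850] [181. 271.] [0.819 0.261 0.002] [0.988 0.275 0.069]
orange [354 274  19  16 233] [363. 282.] [0.384 0.183 0.016] [0.434 0.235 0.03 ]
```

View pics/scene.png

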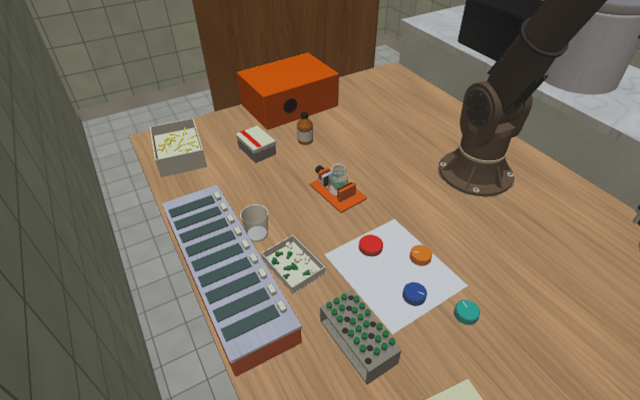

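View pics/side.png

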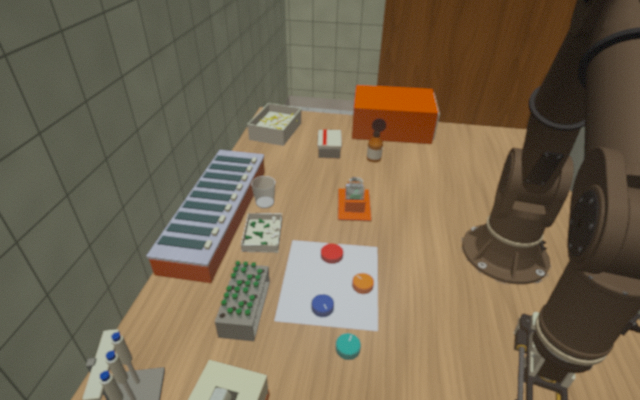

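The blue cap is at scene (414,293) and side (322,303). The jar in its orange clamp is at scene (340,185) and side (354,195). I'll move over the cap for a wrist-camera view.

Request:
send_rows(motion="0 0.06 -0.05 0 0 0 0;0 0.06 -0.05 0 0 0 0;0 0.06 -0.05 0 0 0 0;0 0.06 -0.05 0 0 0 0;0 0.06 -0.05 0 0 0 0")

```text
clock: 0.72
position: [0.3818, 0.4073, 0.2921]
ee_rot: [-0.355, -3.121, 0.0]
force: [0.3, 0.6, -1.0]
width: 0.999
gripper_force: 0.0
```

Request:
send_rows(motion="0 0.03 -0.05 0 0 0 0;0 0 0 0 0 0 10;0 0 0 0 0 0 10;0 0 0 0 0 0 0")

```text
clock: 1.23
position: [0.4107, 0.3586, 0.292]
ee_rot: [0.189, -3.135, 0.0]
force: [-0.1, -0.2, 0.6]
width: 1.004
gripper_force: 0.0
```

```bash
cat >> h.py <<'E'
def blue(img,W):
    hsv=cv2.cvtColor(img,cv2.COLOR_BGR2HSV); m=cv2.inRange(hsv,(105,120,40),(130,255,255))
    k,l,s,c=cv2.connectedComponentsWithStats(m); i=1+np.argmax(s[1:,4]); return (l==i).astype(np.uint8)
E
python3 - <<'E'
from h import *
o=arm.observe(); print(o)
M=arm.camera_model("wrist"); print(np.round(M["view"],3),M["fx"])
img,W,M=cloud("wrist"); cv2.imwrite("pics/w1.png",img)
m=blue(img,W); print(m.sum()); P=W[m>0]; print(np.nanpercentile(P,[1,50,99],axis=0).round(4))
E
```

```text
{'clock': 1.225, 'joints': array([-0.86752071,  0.30490688,  0.06700414,  1.77297778, -0.02318584,
        1.06501444,  0.89917563]), 'dq': array([-0.01773179, -0.00060043,  0.01436822, -0.00204093, -0.00617208,
        0.00010096, -0.09279438]), 'joint_efforts': array([  0.58022289, -55.48398614,   0.97447604, -30.32202959,
         0.12517415,   0.10423246,   1.8659623 ]), 'position': array([0.41065383, 0.35860874, 0.29198798]), 'ee_rot': array([ 1.89498156e-01, -3.13534392e+00,  3.74629981e-04]), 'force': array([-0.09396093, -0.24139632,  0.56225048]), 'ft_torque': array([-0.00585238,  0.00615018,  0.00410255]), 'gripper_force': 0.0, 'width': 1.0044022808991981}
[[-0.121  0.993 -0.    -0.306]
 [ 0.943  0.115  0.311 -0.469]
 [ 0.309  0.037 -0.95   0.251]
 [ 0.     0.     0.     1.   ]] 356.54491365356085
2172
[[0.4786 0.271  0.0064]
 [0.5029 0.298  0.0248]
 [0.5332 0.3253 0.0266]]
```

View pics/w1.png

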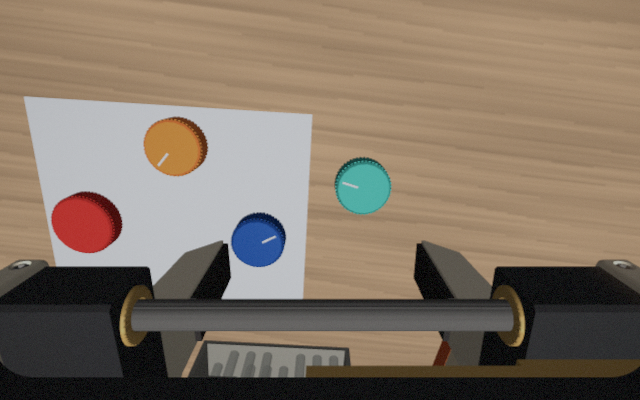

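```bash
python3 - <<'E'
from h import *
for n in("scene","side"):
    W=np.load(n+"W.npy"); z=W[...,2]
    near=(np.hypot(W[...,0]-.506,W[...,1]-.299)<.16)&(np.hypot(W[...,0]-.506,W[...,1]-.299)>.04)&(z>.012)&(z<.15)
    P=W[near]; a=np.degrees(np.arctan2(P[:,1]-.299,P[:,0]-.506))
    for k in range(-180,180,30):
        q=P[(a>=k)&(a<k+30)]
        if len(q)>5: print(n,k,len(q),"rmin",np.hypot(q[:,0]-.506,q[:,1]-.299).min().round(3),"zmax",q[:,2].max().round(3))
    q=W[(np.abs(W[...,0]-.47)<.06)&(np.abs(W[...,1]+.14)<.1)&(z>.07)&(z<.3)]
    print(n,"jar",np.nanpercentile(q,[1,50,99],axis=0).round(3))
W=np.load("sideW.npy")
# blue cap edges from the white line-filled top, wrist
img,Ww,M=cloud("wrist"); m=blue(img,Ww); 
h=cv2.convexHull(np.argwhere(m)[:,::-1].astype(np.int32)); f=np.zeros_like(m); cv2.fillPoly(f,[h],1)
t=(f>0)&(np.abs(Ww[...,2]-.0255)<.0035); Q=np.argwhere(t)[:,::-1].astype(np.float32)
c,r=cv2.minEnclosingCircle(np.float32([ray(M,u,v,.025)[:2]*1000 for u,v in Q])); print("cap top",c,r, np.median(Ww[t],0))
E
```

```text
scene -150 322 rmin 0.103 zmax 0.03
scene 0 11 rmin 0.156 zmax 0.067
scene 90 170 rmin 0.102 zmax 0.029
scene 120 282 rmin 0.1 zmax 0.03
scene jar [[ 0.444 -0.167  0.071]
 [ 0.476 -0.136  0.088]
 [ 0.499 -0.116  0.111]]
side -150 332 rmin 0.103 zmax 0.03
side -30 15 rmin 0.156 zmax 0.065
side 0 29 rmin 0.155 zmax 0.068
side 90 144 rmin 0.104 zmax 0.028
side 120 353 rmin 0.103 zmax 0.029
side jar [[ 0.44  -0.165  0.071]
 [ 0.468 -0.133  0.087]
 [ 0.498 -0.114  0.111]]
cap top (506.3457946777344, 297.2059020996094) 29.519710540771484 [0.50615618 0.29721078 0.02496159]
```

The wrist view shows the blue cap at pixel (258,240), with its white line pointing right. The cap's top centre is at (0.506, 0.297, 0.025) with radius 29.5 mm, which matches the given sizes. There is nothing within finger reach of it.

Request:
send_rows(motion="0 0.048 -0.031 0 0 0 10;0 0.047 -0.031 -0.03 0 0 10;0 0 0 -0.05 0 0 10;0 0 0 -0.05 0 0 0;0 0 0 0 0 0 0")

```text
clock: 1.95
position: [0.5026, 0.2963, 0.1596]
ee_rot: [0.991, -2.974, 0.004]
force: [-0.5, -0.5, 0.6]
width: 1.001
gripper_force: 0.0
```

```bash
cat >> h.py <<'E'
from scipy.spatial.transform import Rotation as Ro
def st():
    o=arm.observe(); y=Ro.from_rotvec(o["ee_rot"]).as_matrix()
    print("t",o["clock"],"p",o["position"].round(4),"yaw_y",np.degrees(np.arctan2(y[1,1],y[0,1])).round(2),"zax",y[:,2].round(3),"j7",o["joints"][6].round(3),"f",o["force"].round(1),"tq",o["ft_torque"].round(2),"w",round(o["width"],3),round(o["gripper_force"],1))
E
python3 - <<'E'
from h import *
st()
E
```

```text
t 1.95 p [0.5026 0.2963 0.1596] yaw_y 126.86 zax [-0.006 -0.004 -1.   ] j7 1.59 f [-0.5 -0.5  0.6] tq [0.06 0.05 0.  ] w 1.001 0.0
```

Request:
send_rows(motion="0 0.0035 0.0007 -0.04 0 0 0;0 0 0 -0.03 0 0 0;0 0 0 -0.015 0 0 0;0 0 0 -0.005 0 0 0;0 0 0 0 0 0 0")

```text
clock: 2.58
position: [0.5087, 0.2988, 0.0739]
ee_rot: [-0.996, 2.978, 0.001]
force: [0.1, -0.5, 0.5]
width: 0.999
gripper_force: 0.0
```

Request:
send_rows(motion="0 -0.0025 -0.0015 -0.0045 0 0 0;0 0 0 0 0 0 0")

```text
clock: 2.82
position: [0.5055, 0.2966, 0.0686]
ee_rot: [0.997, -2.979, -0.0]
force: [1.1, -0.2, 0.4]
width: 0.998
gripper_force: 0.0
```

Request:
send_rows(motion="1 0 0 0 0 0 0;1 0 0 0 0 0 0;1 0 0 0 0 0 0;1 0 0 0 0 0 0;1 0 0 0 0 0 0", force=35)

```text
clock: 3.45
position: [0.5057, 0.2968, 0.0684]
ee_rot: [-0.997, 2.979, 0.0]
force: [0.3, 0.4, 0.3]
width: 0.636
gripper_force: 35.0
```

```bash
python3 - <<'E'
from h import *
st()
E
```

```text
t 3.45 p [0.5057 0.2968 0.0684] yaw_y 127.0 zax [ 0.  0. -1.] j7 1.591 f [0.3 0.4 0.3] tq [ 0.02 -0.   -0.01] w 0.636 35.0
```

Request:
send_rows(motion="1 0 0 0.03 0 0 0;1 0 0 0.06 0 0 0;1 0 0 0.06 0 0 0;1 0 -0.03 0.06 0 0 0;1 0 -0.06 0.02 0 0 0")

```text
clock: 4.08
position: [0.5064, 0.2116, 0.2977]
ee_rot: [-1.002, 2.971, 0.003]
force: [0.9, -1.4, -1.4]
width: 0.638
gripper_force: 35.0
```

Request:
send_rows(motion="1 0 -0.06 0 0 0 0;1 0 -0.06 0 0 0 0;1 0 -0.06 0 0 0 0;1 0 -0.06 0 0 0 0;1 0 -0.05 0 0 0 0")

```text
clock: 4.7
position: [0.5051, -0.083, 0.2942]
ee_rot: [-0.995, 2.98, -0.0]
force: [1.1, 0.7, -1.0]
width: 0.638
gripper_force: 35.0
```

Request:
send_rows(motion="1 0 -0.03 0 0 0 0;1 0 0 0 0 0 0;1 0 0 0 0 0 0")

```text
clock: 5.08
position: [0.5056, -0.1097, 0.2939]
ee_rot: [0.998, -2.979, -0.001]
force: [-0.1, -0.3, -0.4]
width: 0.637
gripper_force: 35.0
```

```bash
python3 - <<'E'
from h import *
st()
img,W,M=cloud("wrist"); cv2.imwrite("pics/w2.png",img); np.save("w2W.npy",W)
import pickle; pickle.dump((img,M),open("w2.pkl","wb"))
z=W[...,2]; t=(abs(z-.1085)<.004); P=W[t]; print(len(P),np.nanpercentile(P,[2,50,98],axis=0).round(4)); print(np.argwhere(t).min(0),np.argwhere(t).max(0))
E
```

```text
t 5.075 p [ 0.5056 -0.1097  0.2939] yaw_y 127.03 zax [-0.     0.001 -1.   ] j7 2.385 f [-0.1 -0.3 -0.4] tq [ 0.15  0.01 -0.01] w 0.637 35.0
881 [[ 0.4493 -0.1666  0.1047]
 [ 0.4677 -0.1496  0.1077]
 [ 0.4908 -0.1268  0.1095]]
[ 94 283] [150 340]
```

View pics/w2.png

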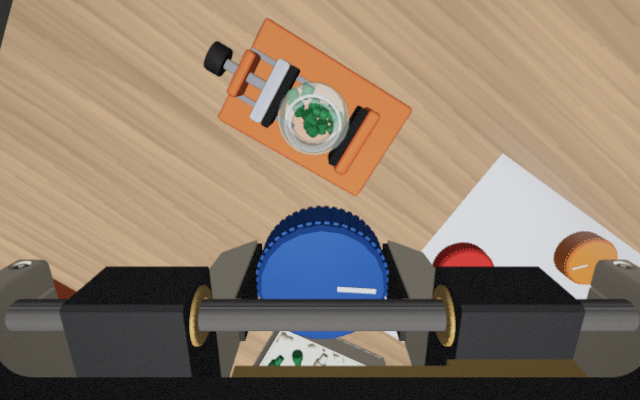

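The wrist view shows the jar mouth at about (313,122) in the clamp, and the cap held level at (322,275) with its line pointing right. Next I'll fit the rim and check it from a second wrist position.

Request:
send_rows(motion="1 0.02 -0.03 0 0 0 0;1 0 0 0 0 0 0;1 0 0 0 0 0 0")

```text
clock: 5.5
position: [0.5256, -0.1392, 0.2938]
ee_rot: [0.999, -2.978, -0.001]
force: [0.1, 0.2, -0.7]
width: 0.638
gripper_force: 35.0
```

```bash
cat > fit.py <<'E'
from h import *
import pickle
from scipy.optimize import least_squares
im1,M1=pickle.load(open("w2.pkl","rb")); W1=np.load("w2W.npy")
st(); im2,W2,M2=cloud("wrist")
def circ(P):
    f=lambda p:np.hypot(P[:,0]-p[0],P[:,1]-p[1])-p[2]
    s=least_squares(f,[P[:,0].mean(),P[:,1].mean(),.02],loss="soft_l1",f_scale=.0005); return s.x.round(4)
for n,W in (("w1",W1),("w2",W2),("scene",np.load("sceneW.npy")),("side",np.load("sideW.npy"))):
    q=W[(abs(W[...,2]-.1085)<.003)&(np.hypot(W[...,0]-.47,W[...,1]+.146)<.03)]
    r=np.hypot(*(q[:,:2]-[.47,-.146]).T); o=q[r>.014]
    print(n,len(q),np.median(q[:,2]).round(4),circ(o) if len(o)>8 else o, ((q.min(0)+q.max(0))/2).round(4) if len(q) else 0)
for im,M in((im1,M1),(im2,M2)):
    V=np.array(M["view"]); p=V[:3,:3]@[.47,-.146,.108]+V[:3,3]; u=int(M["fx"]*p[0]/p[2]+M["cx"]); v=int(M["fy"]*p[1]/p[2]+M["cy"])
    print(u,v)
    c=cv2.resize(im[max(v-50,0):v+50,u-50:u+50],None,fx=4,fy=4,interpolation=cv2.INTER_CUBIC)
    cv2.imwrite("pics/rim%d.png"%(im is im2),c)
a=cv2.imread("pics/rim0.png");b=cv2.imread("pics/rim1.png");h=min(len(a),len(b)); cv2.imwrite("pics/rims.png",np.hstack([a[:h],b[:h]]))
pickle.dump((im2,M2),open("w3.pkl","wb"))
E
python3 fit.py
```

```text
t 5.5 p [ 0.5256 -0.1392  0.2938] yaw_y 127.08 zax [-0.001  0.001 -1.   ] j7 2.448 f [ 0.1  0.2 -0.7] tq [0.11 0.04 0.02] w 0.638 35.0
w1 757 0.1079 [ 0.4695 -0.1477  0.0182] [ 0.4703 -0.147   0.1078]
w2 761 0.1078 [ 0.4696 -0.1479  0.0182] [ 0.4713 -0.1468  0.1078]
scene 42 0.1076 [ 0.4701 -0.1461  0.0185] [ 0.4706 -0.1464  0.108 ]
side 39 0.1083 [ 0.4697 -0.1444  0.0184] [ 0.47   -0.1437  0.1084]
313 125
359 128
```

View pics/rims.png

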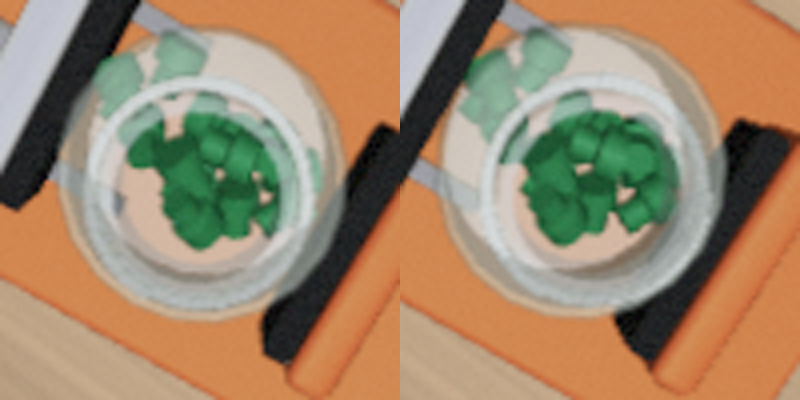

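The rim is clear in both crops. All views put it at about (0.4697, -0.147, 0.108), which matches the given height. I'll check the cap's centring in the grip before lowering.

```bash
python3 - <<'E'
from h import *
import pickle
p=np.array([.5256,-.1392,.2938]); img,M=pickle.load(open("w3.pkl","rb"))
m=blue(img,None); zt=p[2]-.0434
ys,xs=np.nonzero(m); print(xs.min(),xs.max(),ys.min(),ys.max())
img2,W,M=cloud("wrist"); m=blue(img2,None); t=(m>0)&(abs(W[...,2]-zt)<.003)
print(t.sum(),np.median(W[t][:,2]),zt)
Q=np.argwhere(t)[:,::-1]; P=np.float32([ray(M,u,v,zt)[:2] for u,v in Q])
h=cv2.convexHull(P)[:,0]; y=h-p[:2]; th=np.radians(127.08); ty=np.array([np.cos(th),np.sin(th)]); fx=np.array([np.cos(th-90*np.pi/180),np.sin(th-np.pi/2)])
a=(P-p[:2])@ty; b=(P-p[:2])@fx
print("along tool y",a.min(),a.max(),"along image-down",b.min(),b.max(), "-> centre if r=29.5:",b.min()+.0295)
E
```

```text
255 389 207 299
7880 0.25043151788266826 0.2504
along tool y -0.029468523462535662 0.02843182446605105 along image-down -0.028981936318698113 0.007740775728520522 -> centre if r=29.5: 0.0005180636813018856
```

Request:
send_rows(motion="1 -0.03 -0.004 0 0 0 0;1 -0.026 -0.004 0 0 0 0;1 0 0 -0.05 0 0 0;1 0 0 -0.05 0 0 0;1 0 0 0 0 0 0")

```text
clock: 6.22
position: [0.4674, -0.1472, 0.1918]
ee_rot: [0.996, -2.973, -0.005]
force: [-0.3, -0.4, -0.7]
width: 0.639
gripper_force: 35.0
```

Request:
send_rows(motion="1 0 0 0 0 0 0")

```text
clock: 6.35
position: [0.4704, -0.1483, 0.1955]
ee_rot: [-0.997, 2.978, -0.001]
force: [-0.1, 0.1, -0.1]
width: 0.638
gripper_force: 35.0
```

```bash
python3 - <<'E'
from h import *
st()
E
```

```text
t 6.35 p [ 0.4704 -0.1483  0.1955] yaw_y 127.03 zax [ 0.001 -0.    -1.   ] j7 2.505 f [-0.1  0.1 -0.1] tq [ 0.03 -0.01 -0.  ] w 0.638 35.0
```

Request:
send_rows(motion="1 -0.0008 0.001 -0.01 0 0 0;1 0 0 -0.008 0 0 0;1 0 0 -0.004 0 0 0;1 0 0 -0.003 0 0 0;1 0 0 0 0 0 0")

```text
clock: 6.98
position: [0.4688, -0.1475, 0.1689]
ee_rot: [0.997, -2.979, -0.0]
force: [0.1, 0.4, -1.4]
width: 0.638
gripper_force: 35.0
```

Request:
send_rows(motion="1 0 0 -0.002 0 0 0;1 0 0 -0.001 0 0 0;1 0 0 0 0 0 0")

```text
clock: 7.35
position: [0.4689, -0.1475, 0.166]
ee_rot: [0.997, -2.979, -0.0]
force: [0.1, 0.0, -0.6]
width: 0.64
gripper_force: 35.0
```

Request:
send_rows(motion="1 0 0 -0.001 0 0 0;1 0 0 -0.001 0 0 0;1 0 0 0 0 0 0")

```text
clock: 7.72
position: [0.4691, -0.1475, 0.1647]
ee_rot: [-0.997, 2.979, -0.0]
force: [-2.4, 0.9, 10.0]
width: 0.635
gripper_force: 35.0
```

Request:
send_rows(motion="1 0 0 -0.001 0 0 0;1 0 0 0 0 0 0")

```text
clock: 7.98
position: [0.4692, -0.1476, 0.1643]
ee_rot: [-0.996, 2.978, -0.0]
force: [-3.7, 1.7, 18.3]
width: 0.638
gripper_force: 35.0
```

Request:
send_rows(motion="1 -0.0003 0.0002 0.0005 0 0 0;1 0 0 -0.0004 0 0 -10;1 0 0 -0.0004 0 0 -10;1 0 0 -0.0004 0 0 -10;1 0 0 0 0 0 0")

```text
clock: 8.6
position: [0.4691, -0.1479, 0.1634]
ee_rot: [-0.186, 3.134, -0.001]
force: [-3.1, -1.0, 14.0]
width: 0.638
gripper_force: 35.0
```

```bash
python3 - <<'E'
from h import *
st()
E
```

```text
t 8.6 p [ 0.4691 -0.1479  0.1634] yaw_y 96.8 zax [ 0.002 -0.001 -1.   ] j7 2.073 f [-3.1 -1.  14. ] tq [-0.05  0.66 -0.14] w 0.638 35.0
```

Request:
send_rows(motion="1 -0.0001 0 -0.0004 0 0 -10;1 0 0 -0.0004 0 0 -10;1 0 0 -0.0004 0 0 -10;1 0 0 -0.0004 0 0 -10;1 0 0 -0.0004 0 0 -10")

```text
clock: 9.22
position: [0.4686, -0.1478, 0.1613]
ee_rot: [1.159, 2.919, 0.0]
force: [-4.0, -1.5, 14.0]
width: 0.634
gripper_force: 35.0
```

```bash
python3 - <<'E'
from h import *
st()
E
```

```text
t 9.225 p [ 0.4686 -0.1478  0.1613] yaw_y 46.67 zax [ 0.001 -0.    -1.   ] j7 1.355 f [-4.  -1.5 14. ] tq [-0.23  0.89  0.27] w 0.634 35.0
```

Request:
send_rows(motion="1 -0.0003 -0.0001 -0.0004 0 0 -10;1 0 0 -0.0004 0 0 -10;1 0 0 -0.0004 0 0 -10;1 0 0 -0.0004 0 0 -10;1 0 0 -0.0004 0 0 -10")

```text
clock: 9.85
position: [0.4687, -0.1475, 0.1593]
ee_rot: [2.284, 2.156, 0.002]
force: [-2.7, 0.8, 13.4]
width: 0.64
gripper_force: 35.0
```

```bash
python3 - <<'E'
from h import *
st()
E
```

```text
t 9.85 p [ 0.4687 -0.1475  0.1593] yaw_y -3.29 zax [ 0.002  0.    -1.   ] j7 0.668 f [-2.7  0.8 13.4] tq [0.11 0.7  0.24] w 0.64 35.0
```

Request:
send_rows(motion="1 -0.0002 0 -0.0004 0 0 -10;1 0 0 -0.0004 0 0 -10;1 0 0 -0.0004 0 0 -10;1 0 0 -0.0004 0 0 -10;1 0 0 -0.0004 0 0 -10")

```text
clock: 10.48
position: [0.4683, -0.1476, 0.1572]
ee_rot: [-2.982, -0.989, -0.002]
force: [-3.6, 0.8, 12.4]
width: 0.64
gripper_force: 35.0
```

```bash
python3 - <<'E'
from h import *
st()
E
```

```text
t 10.475 p [ 0.4683 -0.1476  0.1572] yaw_y -53.29 zax [ 0.001  0.    -1.   ] j7 0.006 f [-3.6  0.8 12.4] tq [0.05 1.02 0.18] w 0.64 35.0
```

Request:
send_rows(motion="1 0 0 -0.0004 0 0 -10;1 0 0 -0.0004 0 0 -10;1 0 0 0 0 0 0")

```text
clock: 10.85
position: [0.4687, -0.1477, 0.1564]
ee_rot: [3.107, 0.46, 0.002]
force: [-0.9, 0.4, 14.8]
width: 0.639
gripper_force: 35.0
```

```bash
cat >> h.py <<'E'
def line():
    img,W,M=cloud("wrist"); m=blue(img,W)
    h=cv2.convexHull(np.argwhere(m)[:,::-1].astype(np.int32)); f=np.zeros_like(m); cv2.fillPoly(f,[h],1)
    hsv=cv2.cvtColor(img,cv2.COLOR_BGR2HSV)
    w=((hsv[...,1]<70)&(hsv[...,2]>150)&(f>0)).astype(np.uint8)
    k,l,s,c=cv2.connectedComponentsWithStats(w); i=1+np.argmax(s[1:,4])
    zt=arm.observe()["position"][2]-.0434
    P=np.float32([ray(M,u,v,zt)[:2] for v,u in np.argwhere(l==i)])
    d=cv2.fitLine(P,cv2.DIST_L2,0,0,0)[:,0] if 0 else np.linalg.svd(P-P.mean(0))[2][0]
    if d@(P.mean(0)-arm.observe()["position"][:2])<0: d=-d
    print("line world deg",np.degrees(np.arctan2(d[1],d[0])).round(2),"n",s[i,4],"box",s[i,:4]); return img
E
python3 - <<'E'
from h import *
st(); img=line(); cv2.imwrite("pics/w4.png",img)
E
```

```text
t 10.85 p [ 0.4687 -0.1477  0.1564] yaw_y -73.16 zax [ 0.001 -0.    -1.   ] j7 -0.256 f [-0.9  0.4 14.8] tq [ 0.29  0.6  -0.13] w 0.639 35.0
line world deg -77.05 n 224 box [337 287  39   8]
```

Request:
send_rows(motion="1 0 0 -0.0002 0 0 -5;1 0 0 -0.0002 0 0 -5;1 0 0 0 0 0 0")

```text
clock: 11.28
position: [0.4685, -0.148, 0.156]
ee_rot: [3.135, 0.189, 0.002]
force: [-1.6, 1.1, 14.0]
width: 0.641
gripper_force: 35.0
```

```bash
python3 - <<'E'
from h import *
st()
E
```

```text
t 11.275 p [ 0.4685 -0.148   0.156 ] yaw_y -83.1 zax [ 0.001 -0.001 -1.   ] j7 -0.388 f [-1.6  1.1 14. ] tq [ 0.18  0.62 -0.17] w 0.641 35.0
```

Request:
send_rows(motion="1 0 0 -0.0002 0 0 -5;1 0 0 0 0 0 0")

```text
clock: 11.52
position: [0.4685, -0.148, 0.1558]
ee_rot: [3.141, 0.052, 0.002]
force: [-2.1, 0.7, 14.2]
width: 0.641
gripper_force: 35.0
```

```bash
python3 - <<'E'
from h import *
st()
E
```

```text
t 11.525 p [ 0.4685 -0.148   0.1558] yaw_y -88.1 zax [ 0.001 -0.001 -1.   ] j7 -0.456 f [-2.1  0.7 14.2] tq [ 0.21  0.7  -0.2 ] w 0.641 35.0
```

Request:
send_rows(motion="1 0 0 -0.0002 0 0 -4;1 0 0 0 0 0 0")

```text
clock: 11.78
position: [0.4685, -0.148, 0.1556]
ee_rot: [3.141, -0.057, 0.002]
force: [-2.1, 1.4, 14.8]
width: 0.641
gripper_force: 35.0
```

```bash
python3 - <<'E'
from h import *
st()
E
```

```text
t 11.775 p [ 0.4685 -0.148   0.1556] yaw_y -92.09 zax [ 0.002 -0.001 -1.   ] j7 -0.513 f [-2.1  1.4 14.8] tq [ 0.23  0.61 -0.19] w 0.641 35.0
```

Request:
send_rows(motion="1 0 0 -0.0002 0 0 -4;1 0 0 0 0 0 0")

```text
clock: 12.02
position: [0.4686, -0.1481, 0.1555]
ee_rot: [3.137, -0.167, 0.003]
force: [-1.9, -0.3, 14.5]
width: 0.64
gripper_force: 35.0
```

```bash
python3 - <<'E'
from h import *
st()
E
```

```text
t 12.025 p [ 0.4686 -0.1481  0.1555] yaw_y -96.08 zax [ 0.002 -0.001 -1.   ] j7 -0.57 f [-1.9 -0.3 14.5] tq [ 0.01  0.62 -0.15] w 0.64 35.0
```

Request:
send_rows(motion="1 0 0 -0.0002 0 0 -4;1 0 0 0 0 0 0")

```text
clock: 12.28
position: [0.4685, -0.1481, 0.1553]
ee_rot: [3.129, -0.276, 0.003]
force: [-2.9, 0.4, 15.0]
width: 0.635
gripper_force: 35.0
```

```bash
python3 - <<'E'
from h import *
st()
E
```

```text
t 12.275 p [ 0.4685 -0.1481  0.1553] yaw_y -100.09 zax [ 0.002 -0.001 -1.   ] j7 -0.63 f [-2.9  0.4 15. ] tq [ 0.13  0.71 -0.19] w 0.635 35.0
```

Request:
send_rows(motion="1 0 0 -0.0002 0 0 -4;1 0 0 -0.0001 0 0 -3;1 0 0 0 0 0 0")

```text
clock: 12.65
position: [0.4686, -0.1482, 0.1551]
ee_rot: [3.106, -0.466, 0.003]
force: [-2.5, -0.5, 16.8]
width: 0.639
gripper_force: 35.0
```

```bash
python3 - <<'E'
from h import *
st();line()
E
```

```text
t 12.65 p [ 0.4686 -0.1482  0.1551] yaw_y -107.07 zax [ 0.002 -0.001 -1.   ] j7 -0.737 f [-2.5 -0.5 16.8] tq [ 0.15  0.81 -0.22] w 0.639 35.0
line world deg -110.95 n 222 box [337 287  39   8]
```

Request:
send_rows(motion="1 0 0 -0.0002 0 0 -4;1 0 0 0 0 0 0")

```text
clock: 12.95
position: [0.4688, -0.1483, 0.1551]
ee_rot: [3.088, -0.575, 0.004]
force: [-2.1, -0.3, 17.5]
width: 0.642
gripper_force: 35.0
```

```bash
python3 - <<'E'
from h import *
st()
E
```

```text
t 12.95 p [ 0.4688 -0.1483  0.1551] yaw_y -111.09 zax [ 0.002 -0.001 -1.   ] j7 -0.8 f [-2.1 -0.3 17.5] tq [ 0.12  0.68 -0.2 ] w 0.642 35.0
```

Request:
send_rows(motion="1 0 0 -0.0001 0 0 -3;1 0 0 0 0 0 0")

```text
clock: 13.2
position: [0.4689, -0.1484, 0.155]
ee_rot: [3.072, -0.655, 0.004]
force: [-1.3, -0.4, 17.1]
width: 0.641
gripper_force: 35.0
```

```bash
python3 - <<'E'
from h import *
st()
E
```

```text
t 13.2 p [ 0.4689 -0.1484  0.155 ] yaw_y -114.07 zax [ 0.003 -0.001 -1.   ] j7 -0.848 f [-1.3 -0.4 17.1] tq [ 0.04  0.58 -0.14] w 0.641 35.0
```

Request:
send_rows(motion="1 0 0 -0.0001 0 0 -3;1 0 0 0 0 0 0")

```text
clock: 13.45
position: [0.469, -0.1485, 0.155]
ee_rot: [3.054, -0.735, 0.005]
force: [-1.7, -0.4, 16.6]
width: 0.637
gripper_force: 35.0
```

```bash
python3 - <<'E'
from h import *
st()
E
```

```text
t 13.45 p [ 0.469  -0.1485  0.155 ] yaw_y -117.06 zax [ 0.003 -0.001 -1.   ] j7 -0.897 f [-1.7 -0.4 16.6] tq [ 0.08  0.57 -0.09] w 0.637 35.0
```

Request:
send_rows(motion="1 0 0 0 0 0 -3;1 0 0 0 0 0 0")

```text
clock: 13.7
position: [0.4691, -0.1485, 0.155]
ee_rot: [3.033, -0.814, 0.005]
force: [-0.9, -0.4, 16.7]
width: 0.641
gripper_force: 35.0
```

```bash
python3 - <<'E'
from h import *
st();line()
E
```

```text
t 13.7 p [ 0.4691 -0.1485  0.155 ] yaw_y -120.06 zax [ 0.003 -0.002 -1.   ] j7 -0.946 f [-0.9 -0.4 16.7] tq [-0.09  0.44 -0.08] w 0.641 35.0
line world deg -123.9 n 221 box [337 287  39   8]
```

Request:
send_rows(motion="1 0 0 0 0 0 -3;1 0 0 0 0 0 0")

```text
clock: 14.0
position: [0.4691, -0.1486, 0.155]
ee_rot: [3.011, -0.894, 0.005]
force: [-1.0, -0.2, 16.0]
width: 0.64
gripper_force: 35.0
```

```bash
python3 - <<'E'
from h import *
st()
E
```

```text
t 14.0 p [ 0.4691 -0.1486  0.155 ] yaw_y -123.06 zax [ 0.003 -0.002 -1.   ] j7 -0.996 f [-1.  -0.2 16. ] tq [-0.07  0.45 -0.16] w 0.64 35.0
```

Request:
send_rows(motion="1 0 0 0 0 0 -3;1 0 0 0 0 0 0")

```text
clock: 14.25
position: [0.4692, -0.1486, 0.155]
ee_rot: [2.987, -0.972, 0.005]
force: [0.0, -1.7, 15.9]
width: 0.636
gripper_force: 35.0
```

```bash
python3 - <<'E'
from h import *
st()
E
```

```text
t 14.25 p [ 0.4692 -0.1486  0.155 ] yaw_y -126.06 zax [ 0.003 -0.002 -1.   ] j7 -1.045 f [ 0.  -1.7 15.9] tq [-0.05  0.43 -0.17] w 0.636 35.0
```

Request:
send_rows(motion="1 0 0 0 0 0 -3;1 0 0 0 0 0 0")

```text
clock: 14.5
position: [0.4692, -0.1486, 0.155]
ee_rot: [2.96, -1.05, 0.005]
force: [-1.6, -0.7, 16.5]
width: 0.637
gripper_force: 35.0
```

```bash
python3 - <<'E'
from h import *
st();line()
E
```

```text
t 14.5 p [ 0.4692 -0.1486  0.155 ] yaw_y -129.07 zax [ 0.003 -0.002 -1.   ] j7 -1.096 f [-1.6 -0.7 16.5] tq [-0.13  0.35 -0.16] w 0.637 35.0
line world deg -132.88 n 221 box [337 287  39   8]
```

Request:
send_rows(motion="1 0 0 0 0 0 -3;1 0 0 0 0 0 0")

```text
clock: 14.8
position: [0.4692, -0.1486, 0.155]
ee_rot: [2.932, -1.127, 0.006]
force: [-0.9, -0.7, 15.1]
width: 0.639
gripper_force: 35.0
```

```bash
python3 - <<'E'
from h import *
st()
E
```

```text
t 14.8 p [ 0.4692 -0.1486  0.155 ] yaw_y -132.06 zax [ 0.003 -0.002 -1.   ] j7 -1.146 f [-0.9 -0.7 15.1] tq [-0.12  0.32 -0.09] w 0.639 35.0
```

Request:
send_rows(motion="1 0 0 0 0 0 -3;1 0 0 0 0 0 0")

```text
clock: 15.05
position: [0.4693, -0.1483, 0.155]
ee_rot: [2.902, -1.203, 0.005]
force: [-0.3, 0.3, 16.3]
width: 0.639
gripper_force: 35.0
```

```bash
python3 - <<'E'
from h import *
st()
E
```

```text
t 15.05 p [ 0.4693 -0.1483  0.155 ] yaw_y -135.02 zax [ 0.003 -0.001 -1.   ] j7 -1.197 f [-0.3  0.3 16.3] tq [0.08 0.38 0.06] w 0.639 35.0
```

Request:
send_rows(motion="1 0 0 0 0 0 -3;1 0 0 0 0 0 0")

```text
clock: 15.3
position: [0.4693, -0.1484, 0.155]
ee_rot: [2.87, -1.276, 0.005]
force: [-0.4, -1.0, 15.6]
width: 0.637
gripper_force: 35.0
```

```bash
python3 - <<'E'
from h import *
st();cv2.imwrite("pics/w5.png",line())
import numpy as np
o=arm.observe(); print(o["joint_efforts"].round(2))
for n in("scene","side"):
    img,W,M=cloud(n); m=blue(img,W); P=W[m>0]; print(n,np.nanpercentile(P,[2,50,98],axis=0).round(4).tolist())
E
```

```text
t 15.3 p [ 0.4693 -0.1484  0.155 ] yaw_y -137.94 zax [ 0.003 -0.002 -1.   ] j7 -1.247 f [-0.4 -1.  15.6] tq [-0.15  0.34  0.79] w 0.637 35.0
line world deg -140.92 n 224 box [337 287  39   7]
[ 3.400e-01 -4.582e+01  1.648e+01 -1.479e+01 -7.300e-01  1.000e-02
 -8.500e-01]
scene [[0.4452, -0.1391, 0.1035], [0.4554, -0.1271, 0.1105], [0.4682, -0.1186, 0.1142]]
side [[0.4441, -0.1642, 0.1086], [0.4656, -0.1397, 0.1117], [0.4819, -0.1188, 0.1146]]
```

Request:
send_rows(motion="1 0 0 0 0 0 -2;1 0 0 0 0 0 0")

```text
clock: 15.7
position: [0.4692, -0.1484, 0.1549]
ee_rot: [2.848, -1.325, 0.005]
force: [-1.1, -1.3, 14.5]
width: 0.639
gripper_force: 35.0
```

```bash
python3 - <<'E'
from h import *
st();line()
E
```

```text
t 15.7 p [ 0.4692 -0.1484  0.1549] yaw_y -139.9 zax [ 0.002 -0.002 -1.   ] j7 -1.28 f [-1.1 -1.3 14.5] tq [-0.21  0.36  0.99] w 0.639 35.0
line world deg -141.45 n 223 box [337 286  40   7]
```

The cap has bottomed: torque rose to 1 N m and the line stopped at about -141.3°. Now I'll back it off 90°.

Request:
send_rows(motion="1 0 0 0.0004 0 0 10;1 0 0 0.0004 0 0 10;1 0 0 0.0004 0 0 10;1 0 0 0.0005 0 0 10;1 0 0 0 0 0 0", force=45)

```text
clock: 16.38
position: [0.4684, -0.1474, 0.1557]
ee_rot: [-3.129, 0.275, -0.002]
force: [0.4, -1.0, 3.2]
width: 0.639
gripper_force: 45.0
```

```bash
python3 - <<'E'
from h import *
st();line()
E
```

```text
t 16.375 p [ 0.4684 -0.1474  0.1557] yaw_y -100.04 zax [ 0.001  0.001 -1.   ] j7 -0.738 f [ 0.4 -1.   3.2] tq [-0.09  0.08  0.  ] w 0.639 45.0
line world deg -102.11 n 218 box [337 286  39   8]
```

Request:
send_rows(motion="1 0 0 0.0004 0 0 10;1 0 0 0.0004 0 0 10;1 0 0 0.0004 0 0 10;1 0 0 0.0004 0 0 10;1 0 0 0.0004 0 0 10")

```text
clock: 17.05
position: [0.4686, -0.1474, 0.1576]
ee_rot: [2.951, 1.076, 0.001]
force: [1.0, 0.8, 6.0]
width: 0.637
gripper_force: 45.0
```

Request:
send_rows(motion="1 0 0 0 0 0 0;1 0 0 0 0 0 0")

```text
clock: 17.3
position: [0.4682, -0.1476, 0.1576]
ee_rot: [2.954, 1.068, 0.001]
force: [-1.1, 0.8, 8.9]
width: 0.639
gripper_force: 45.0
```

```bash
python3 - <<'E'
from h import *
st();line()
E
```

```text
t 17.3 p [ 0.4682 -0.1476  0.1576] yaw_y -50.25 zax [ 0.  0. -1.] j7 -0.081 f [-1.1  0.8  8.9] tq [0.   0.26 0.03] w 0.639 45.0
line world deg -52.37 n 218 box [337 286  39   8]
```

The line has turned about 89°, but the TCP rose only 2.6 mm. The cap also stopped sinking 31° before the hard stop, so the slack is thread play, and my down-push is holding the cap at the bottom of it. I'll ease that push off and add the last degree.

Request:
send_rows(motion="1 0 0 0.0005 0 0 1;1 0 0 0 0 0 0")

```text
clock: 17.6
position: [0.4683, -0.1475, 0.1578]
ee_rot: [2.943, 1.097, 0.0]
force: [1.1, -1.0, 3.7]
width: 0.636
gripper_force: 45.0
```

Request:
send_rows(motion="1 0 0 0.0004 0 0 0;1 0 0 0 0 0 0")

```text
clock: 17.85
position: [0.468, -0.1472, 0.1581]
ee_rot: [-2.943, -1.099, 0.0]
force: [2.6, -0.8, -0.2]
width: 0.635
gripper_force: 45.0
```

```bash
python3 - <<'E'
from h import *
st();line()
E
```

```text
t 17.85 p [ 0.468  -0.1472  0.1581] yaw_y -49.04 zax [-0. -0. -1.] j7 -0.067 f [ 2.6 -0.8 -0.2] tq [-0.12 -0.34 -0.02] w 0.635 45.0
line world deg -51.4 n 221 box [337 286  39   7]
```

Request:
send_rows(motion="1 0 0 0.0004 0 0 0;1 0 0 0 0 0 0")

```text
clock: 18.15
position: [0.4679, -0.1471, 0.1585]
ee_rot: [-2.942, -1.1, 0.0]
force: [2.5, 1.8, -2.7]
width: 0.635
gripper_force: 45.0
```

```bash
python3 - <<'E'
from h import *
st();cv2.imwrite("pics/w6.png",line())
E
```

```text
t 18.15 p [ 0.4679 -0.1471  0.1585] yaw_y -48.99 zax [-0.  0. -1.] j7 -0.067 f [ 2.5  1.8 -2.7] tq [ 0.05 -0.38 -0.02] w 0.635 45.0
line world deg -51.42 n 223 box [337 286  39   7]
```

View pics/w6.png

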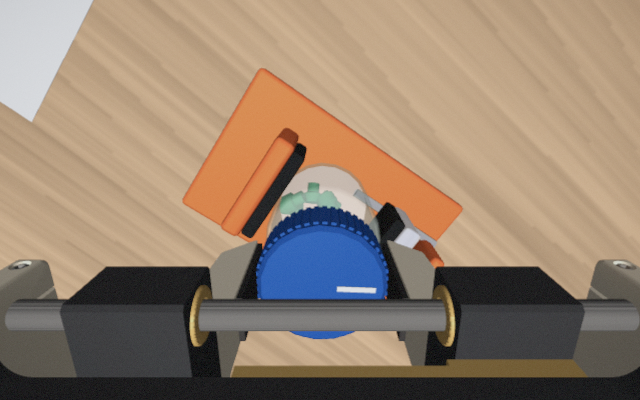

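The cap sits level on the jar, gripped, at pixel (322,280). Its line has turned 90° back from the hard stop, and the residual push is about 3 N.

```bash
python3 -c "
from h import *
print(arm.sign_off()); st()"
```

```text
the job is handed in; nothing more can be done
None
the job is handed in; nothing more can be done
```

I screwed the blue cap down to its hard stop, backed it off a quarter turn (90° by its white line) and handed the job in at about 18 s with the cap held still at 45 N; I don't have the verdict.

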